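# Prove two screw caps on a thread gauge and sort out the bad one

## Robot

A 6-joint arm with a two-finger parallel gripper is mounted at the origin on a cart in front of the work surface, level with it; the furniture and walls round the work are solid. World frame = base frame: x ahead of the robot, y to its left, z up, the work surface at z = 0. Lengths are in m, angles in rad, forces in N, time in s.
With the tool pointing down it reaches from about 0.35 to 0.975 m from the base axis. Payload 4.9 kg.
Tool frame: the origin (TCP) lies between the finger pads; the fingertips stand 17 mm ahead of it and the grasp point (between the pads) lies 2 mm behind it (manip.nose_length is the distance from the TCP to the fingertips, in m); z points along the fingers, y is the line along which they close (so a half turn about z gives the same grasp; the last joint's range is limited). The gripper opens to 85 mm and grips with 20 to 120 N. Pads are 22 mm wide; open, the fingers measure 114 mm over their backs; the gripper's body (76 mm by 85 mm) begins 54 mm behind the grasp point. The pads swing forward as they close: fully open they stand 13 mm farther back than shut.
Start: joints at [-1.449, 0.053, 1.613, -0, 1.476, -0.119], TCP at [0.149, -0.607, 0.213] pointing down, gripper open.
Joint ranges: [-3.01, 3.01], [-1.01, 2.22], [0.06, 2.58], [-1.02, 4.17], [0.09, 2.62], [-3.14, 3.14]. Speed limits (rad/s): [2.57, 2.57, 3.14, 3.14, 3.14, 3.14].

## Interface

Orientations are given as a unit quaternion [w, x, y, z].
In Python, from plant import manip gives the robot as it stands. The module is installed in compiled form; this text tells all that it offers.
- The arm moves only by the tool apply_moves, never from a script. Its argument "moves" is a list of rows, each a list of 3 entries, a list of its own where there are three numbers: the turn, a rotation vector about the tool's x, y, z in rad, then the shift along the tool's x, y, z in cm, then the closure, from -1 (fully open) to 1 (shut), so that 0 is half open. A call has 1 to 20 rows; each row is the pose to reach, as a shift and turn from the pose commanded when the call began, along the tool's axes at that moment; what a row does not reach only later rows make up. A row lasts 1/10 s, in which the tool goes at most 50 mm and 8.59 degrees, less where a joint would pass 70% of its speed; a pose out of reach is approached as far as the arm can. A call with a gripper value outside its range is refused whole. The fingers move at their own pace and stop on an object; the grip force is fixed at half the most. Time passes only in rows, so rows that repeat a pose let the fingers close. It gives the time, the measured TCP pose, the force, the opening and the grip force at its end, in the units of the state.
- manip.state(): the state, without advancing time (a new reading comes with each control period).
- manip.grab_frame(name): name is "scene" or "side" or "wrist"; returns a dict with "image" (400x640x3 uint8, red, green, blue), "K" (3x3 intrinsics, pixels), "rvec" (rotation vector, rad) and "tvec" (3), from world to camera coordinates, as OpenCV has them. Camera axes: x right, y down, z forward; pixel columns grow to the right and rows downward; lengths in m; the calibration is good to about 2 mm. The wrist camera is an equidistant fisheye: a pixel r from the principal point sees the ray r / f radians off the axis. A picture is of the moment at which its call begins. There is no depth.
- manip.job_done(): hands the job in; it is judged then, once.
Trained networks look in a picture, given as the dict that the camera call returned (one of the last four; its "shot" number tells which), for a name from the list of things; names that differ only in an ending like _2 or _b are one class to them, and where a whole thing is asked for, a point or a joint stands for the part that bears it (a point fixed in the world has none). Each returns a list of dicts, best first, with "score" (0 to 1); they miss things now and then, are a little off and sometimes report something else, mostly with a low value. They report only what shows in the picture. A call takes as long as a camera call. They do not tell look-alikes from the thing itself.
- manip.look_for(picture, label): "location" ([x, y, z] in m, in the coordinates of the camera as it stood for that picture, good to about 4 mm: the middle of the surface that is visible of it).
- manip.silhouettes(picture, label): "pixels" (400x640 bool, what is visible of it).
- manip.spot_point(picture, label): "location" ([x, y, z] in m, in the coordinates of the camera as it stood for that picture, good to about 4 mm: a listed point, or the origin of a listed thing).
The state is a dict: "time": time; "joint_pos": joint angles; "joint_vel": joint speeds; "joint_efforts": joint torques, N m; "tool_pos": TCP position; "tool_rot": TCP orientation; "contact_force": force on the tool from outside, world axes, zero at the start; "ft_torque": the same for the moment, N m; "gripper_width": opening from 0.0 (shut) to 1.0 (fully open); "grasp_force": force on a finger pad.
Only numpy, scipy, OpenCV 4.12 (cv2) and the standard library are available. Lean on these libraries where they do the work, as an engineer would, in place of code of your own. Each camera call takes 0.05 s, during which the arm holds its last target. There are 200 camera calls.

## Task

Two screw caps that look alike stand on the bench: one turns fully home on the thread gauge, the other jams partway. Find out which is which by screwing lightly on the gauge (clockwise, never forcing a cap once it goes tight): put the cap that jams into the shallow tray, and leave the good one screwed fully home on the gauge, its rim down on the shoulder. Leave the magnet, the tube offcut, the bolt and the nut lying where they are.

Things in the scene. Friction and masses are not known exactly. Their poses are not given: they have to be found in the camera images.
- gauge: steel thread gauge fixed to the bench: round foot 80 mm across, 10 mm high; block up to a flat shoulder 58 mm across at 20 mm height; on it a threaded plug up to 50 mm. Origin: centre of the underside, z up. Right-hand three-start thread, lead 36 mm a turn (0.1 mm a degree), ribs 5 mm thick, crests 36 mm across, about 2 mm end play; ribs start at 0, 120, 240 deg from its x, 18 mm above the shoulder
- shoulder (a point): centre of the gauge's shoulder, on the axis, 20 mm above the bench. A cap fully home has its rim here. From the rib starts the good cap is home after about 70 deg clockwise and tight at 90; the bad one is tight at 15 to 40. Keep the force between cap and gauge under 120 N: push about 3 N, grip about 18 N, and stop turning once it no longer sinks under the push or the moment rises by 0.15 N m
- nose (a point): top of the gauge's plug on the axis, 50 mm above the bench; core 26 mm across with a conical lead-in 6 mm long. A cap set over it rests its lugs on the sloping ribs, rim 7 to 19 mm above the shoulder. Turned counter-clockwise under a light push it climbs, then drops some 10 mm past the rib starts; from there clockwise screws it in. To take it off, turn back past that point and lift
- cap_a: closed hexagonal bare steel screw cap, 52 mm across flats, 40 mm high, 0.16 kg, open rim down. Origin: centre of the rim, z up; flats face 0, 60, 120... deg from its x. Inside, 4 mm above the rim, three 5 mm thread lugs, 120 deg apart, reach in to 14.5 mm from the axis, bore 39 mm; their angle to the flats is unknown. Looks like the other cap; one of the two, unknown which, jams 5.5 mm short of home.
- cap_b: closed hexagonal bare steel screw cap, 52 mm across flats, 40 mm high, 0.16 kg, open rim down. Origin: centre of the rim, z up; flats face 0, 60, 120... deg from its x. Inside, 4 mm above the rim, three 5 mm thread lugs, 120 deg apart, reach in to 14.5 mm from the axis, bore 39 mm; their angle to the flats is unknown. Looks like the other cap; one of the two, unknown which, jams 5.5 mm short of home.
- tray: shallow open square aluminium tray fixed to the bench, 120 x 120 mm outside, 22 mm high, walls and floor 3 mm thick; origin at the centre of its underside, sides along its x and y. For the bad cap
- weld_magnet: bystander: flat red welding magnet, 80 x 104 x 16 mm, lying on the bench; origin at the centre of its underside. Leave it
- offcut_0: bystander: dark square tube offcut, 25 x 85 x 25 mm, lying on the bench; origin at the centre of its underside. Leave it
- bolt_0: bystander: steel bolt, 59 mm long, lying on the bench; origin at the centre of its underside. Leave it
- nut_0: bystander: steel nut, 19 x 22 x 11 mm, lying on the bench; origin at the centre of its underside. Leave it
Things that resemble listed ones, but are neither listed nor needed, are in the scene too. What is shaped like the cap_b but green is not meant.

How it is judged:
At the end, for the whole second after the job is handed in: The good cap sits screwed home on the gauge, its rim within 1.8 mm of the shoulder, within 3 mm of the axis and upright within 0.06 rad; the other cap lies in the tray (centre within 50 mm of the tray's middle along each side, rim under 35 mm height); both are at rest (((z of cap_a in the frame of shoulder below 0.0018 m and horizontal distance between cap_a and shoulder below 0.003 m and angle between cap_a's own z axis and vertical below 0.06 rad and linear speed of each of cap_a, cap_b below 0.02 m/s and x of cap_b in the frame of tray between -0.05 and 0.05 m and y of cap_b in the frame of tray between -0.05 and 0.05 m and z of cap_b in the frame of tray below 0.035 m) or (z of cap_b in the frame of shoulder below 0.0018 m and horizontal distance between cap_b and shoulder below 0.003 m and angle between cap_b's own z axis and vertical below 0.06 rad and linear speed of each of cap_b, cap_a below 0.02 m/s and x of cap_a in the frame of tray between -0.05 and 0.05 m and y of cap_a in the frame of tray between -0.05 and 0.05 m and z of cap_a in the frame of tray below 0.035 m))); the robot touches nothing.
It fails at once if a cap is pressed or turned against the gauge with more than 120 N (contact force between any of cap_a, cap_b and gauge above 120 N).
It fails at once if the magnet, the offcut, the bolt or the nut is moved by more than 30 mm (distance of any of weld_magnet, offcut_0, bolt_0, nut_0 from where it was at the start of the episode above 0.03 m).
It also fails if it takes over 72 s, if anything falls off the work surface, if the arm or the gripper's body presses on something with over 40 N, if the wrist force passes 120 N, or if a joint passes its speed limit or range.

## Working session

There is one attempt and no reset: what is moved stays moved. The work goes in short steps, Python scripts to look and compute and a tool call to move; the robot and the scene stay as the last step left them, time stands still between calls to the robot, and variables do not carry over. Pictures are saved under pics/ and viewed, at most 10 in all, crops included, and the job is handed in when it is done.

Besides the shell and the picture viewer there is one more tool, called after "Call:" as name(argument=value, ...), one argument or row to a line, values as JSON. apply_moves: Moves the arm, as the interface text tells. Its arguments: {"type":"object","properties":{"moves":{"type":"array"}},"required":["moves"]}

```bash
mkdir -p pics
cat > h.py <<'E'
import numpy as np, cv2
from plant import manip
from scipy.spatial.transform import Rotation as R
def grab(n,save=None):
    f=manip.grab_frame(n)
    if save: cv2.imwrite('pics/'+save,cv2.cvtColor(f['image'],cv2.COLOR_RGB2BGR))
    return f
def c2w(f,p):
    M=cv2.Rodrigues(np.array(f['rvec'],float))[0]
    return M.T@(np.array(p)-np.array(f['tvec']).ravel())
def w2p(f,p):
    M=cv2.Rodrigues(np.array(f['rvec'],float))[0]
    q=f['K']@(M@np.array(p)+np.array(f['tvec']).ravel()); return q[:2]/q[2]
def ray(f,u,v,z):
    M=cv2.Rodrigues(np.array(f['rvec'],float))[0]; t=np.array(f['tvec']).ravel()
    d=M.T@np.linalg.inv(f['K'])@np.array([u,v,1.]); o=-M.T@t
    return o+d*(z-o[2])/d[2]
E
python3 - <<'E'
from h import *
np.set_printoptions(precision=4,suppress=True)
for cam in('scene','side'):
    f=grab(cam,cam+'0.png')
    for l in('cap_a','gauge','tray','shoulder','nose','weld_magnet','offcut_0','bolt_0','nut_0'):
        for d in manip.spot_point(f,l):
            w=c2w(f,d['location']);print(cam,l,round(d['score'],2),w,w2p(f,w).round())
s=manip.state();print(s)
E
```

```text
scene cap_a 0.97 [ 0.4744  0.025  -0.0005] [271. 216.]
scene cap_a 0.84 [0.505  0.1447 0.0008] [245. 201.]
scene cap_a 0.65 [0.6077 0.1006 0.0022] [278. 190.]
scene gauge 0.86 [ 0.4557 -0.2379  0.0016] [348. 247.]
scene tray 0.61 [ 0.5544 -0.4177  0.0036] [431. 249.]
scene shoulder 0.71 [ 0.4594 -0.236   0.0231] [349. 239.]
scene nose 0.91 [ 0.4646 -0.2392  0.0498] [351. 230.]
scene weld_magnet 0.71 [ 0.585  -0.2271 -0.0026] [369. 225.]
scene offcut_0 0.51 [ 0.5905 -0.0066 -0.0007] [304. 202.]
scene bolt_0 0.44 [ 0.4303  0.1953 -0.0012] [215. 207.]
scene nut_0 0.6 [ 0.5564 -0.0477  0.0011] [309. 210.]
side cap_a 0.77 [ 0.5046  0.139  -0.0047] [304. 288.]
side cap_a 0.55 [0.6065 0.1059 0.0036] [258. 268.]
side gauge 0.62 [ 0.4599 -0.2373  0.0023] [353. 196.]
side tray 0.76 [ 0.5532 -0.4147 -0.0014] [329. 166.]
side shoulder 0.75 [ 0.467  -0.2395  0.0176] [350. 190.]
side nose 0.61 [ 0.4631 -0.2394  0.0516] [352. 178.]
side weld_magnet 0.81 [ 0.5807 -0.2288 -0.    ] [307. 194.]
side offcut_0 0.81 [ 0.592  -0.0097  0.0002] [280. 239.]
side bolt_0 0.21 [ 0.4667 -0.236   0.02  ] [350. 190.]
side nut_0 0.74 [ 0.5512 -0.4147  0.0003] [330. 165.]
side nut_0 0.47 [ 0.5575 -0.0476 -0.0003] [299. 232.]
{'time': 1.0, 'joint_pos': array([-1.449 ,  0.0527,  1.6129,  0.    ,  1.476 , -0.119 ]), 'joint_vel': array([ 0.0002,  0.0005,  0.0012, -0.001 ,  0.0017, -0.0008]), 'joint_efforts': array([ -0.0002, -39.3695, -37.0469,  -0.0001,   0.0005,   0.    ]), 'tool_pos': array([ 0.1491, -0.6069,  0.2134]), 'tool_rot': array([-0.    ,  0.9928,  0.1201,  0.    ]), 'contact_force': array([0.399 , 0.6874, 0.2097]), 'ft_torque': array([-0.0363, -0.0108, -0.0119]), 'grasp_force': 0.0, 'gripper_width': 0.9996215358541791}
```

View pics/scene0.png

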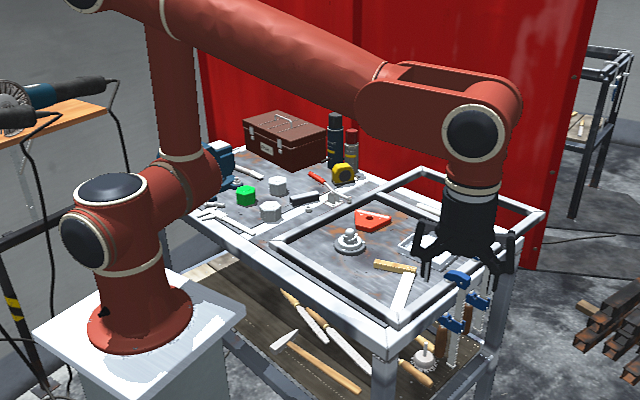

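View pics/side0.png

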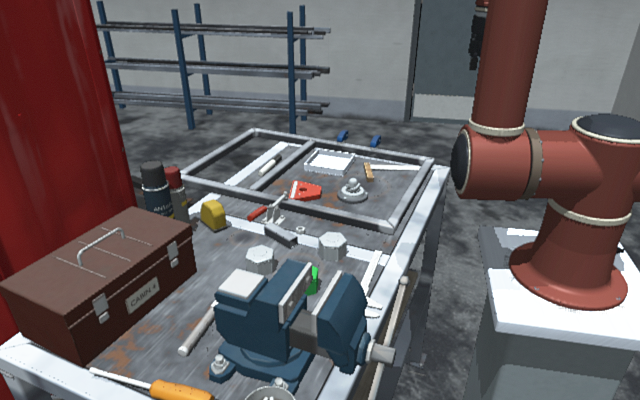

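The scene shows two bare steel caps at about (271,212) and (278,187), and the green look-alike at (245,197), which I exclude. The gauge is at (349,240), the tray at (431,249) behind the gripper, and a steel frame runs around them both. I'll check the choice in one crop.

Run:
```python
from h import *
a=cv2.imread('pics/scene0.png')[160:300,190:470]; b=cv2.imread('pics/side0.png')[130:300,230:460]
a=cv2.resize(a,(784,392),interpolation=cv2.INTER_CUBIC)
cv2.imwrite('pics/crop1.png',a)
f=grab('scene')
for n,u,v in [('frame near rail',350,283),('rail left',285,242),('rail inner',262,237)]: print(n,ray(f,u,v,0.03).round(3))
print(manip.nose_length)
w=grab('wrist','wrist0.png');print(w['K'],w['rvec'],w['tvec'])
M=cv2.Rodrigues(w['rvec'])[0];print('campos',-M.T@w['tvec'],M)
for l in('cap_a','gauge','tray'):
    for d in manip.spot_point(w,l): print(l,d['score'],c2w(w,d['location']).round(4))
```

```text
frame near rail [ 0.302 -0.332  0.03 ]
rail left [ 0.356 -0.114  0.03 ]
rail inner [ 0.343 -0.051  0.03 ]
0.017
[[309.70691629   0.         319.99886567]
 [  0.         309.70691629 198.12592313]
 [  0.           0.           1.        ]] [-2.25221745  1.76696284  0.29713356] [-0.62590832 -0.0422023   0.37993275]
campos [ 0.23147533 -0.58724038  0.37344217] [[ 0.23819099 -0.97121764  0.0011642 ]
 [-0.91741923 -0.2246032   0.32847429]
 [-0.31875854 -0.07930768 -0.9445122 ]]
```

View pics/crop1.png

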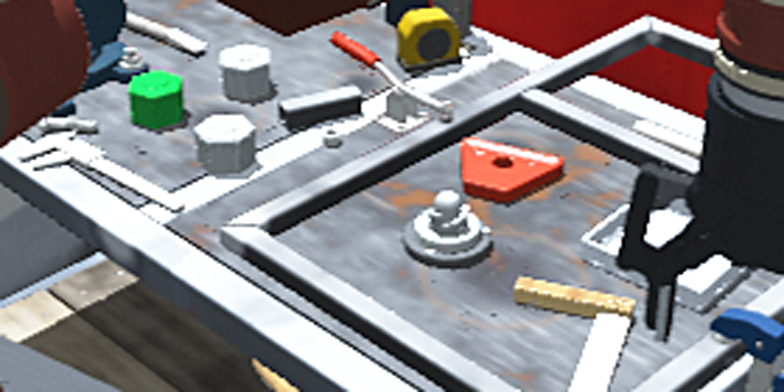

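Two steel hex caps are visible at crop (225,143) and (245,72); the green one at (156,98) is the decoy. I'll hover over the nearer cap first.

Call:
apply_moves(
  moves=[
    [[0,0,0],[46.6,-53.6,0],-1],
    [[0,0,0],[46.6,-53.6,0],-1],
    [[0,0,0],[46.6,-53.6,0],-1],
    [[0,0,0],[46.6,-53.6,0],-1],
    [[0,0,0],[46.6,-53.6,0],-1],
    [[0,0,0],[46.6,-53.6,0],-1],
    [[0,0,0],[46.6,-53.6,0],-1],
    [[0,0,0],[46.6,-53.6,0],-1],
    [[0,0,0],[46.6,-53.6,0],-1],
    [[0,0,0],[46.6,-53.6,0],-1],
    [[0,0,0],[46.6,-53.6,0],-1],
    [[0,0,0],[46.6,-53.6,0],-1],
    [[0,0,0],[46.6,-53.6,0],-1],
    [[0,0,0],[46.6,-53.6,0],-1],
    [[0,0,0],[46.6,-53.6,0],-1],
    [[0,0,0],[46.6,-53.6,0],-1],
    [[0,0,0],[46.6,-53.6,0],-1],
  ],
)

```text
time: 2.95
tool_pos: [0.4735, 0.0241, 0.2133]
tool_rot: [0.0, 0.993, 0.12, -0.0]
contact_force: [-0.4, 0.2, 0.1]
gripper_width: 1.005
grasp_force: 0.0
```

```bash
cat >> h.py <<'E'
def fproj(f,P):  # fisheye wrist projection
    M=cv2.Rodrigues(np.array(f['rvec'],float))[0]; P=np.atleast_2d(P)
    rv=cv2.Rodrigues(M)[0]
    q,_=cv2.fisheye.projectPoints(P.reshape(-1,1,3).astype(float),rv,np.array(f['tvec'],float).reshape(3,1),f['K'],np.zeros(4))
    return q.reshape(-1,2)
def fray(f,uv,z):
    M=cv2.Rodrigues(np.array(f['rvec'],float))[0]; t=np.array(f['tvec']).ravel(); o=-M.T@t
    uv=np.atleast_2d(uv).astype(float); p=(uv-f['K'][:2,2])/f['K'][0,0]; r=np.linalg.norm(p,axis=1,keepdims=True)
    d=np.hstack([p/np.maximum(r,1e-9)*np.sin(r),np.cos(r)])@M
    return o+d*((z-o[2])/d[:,2:])
def hexfit(f,mask,c0):
    """fit hex prism (x,y,yaw) silhouette hull to the mask, rim on z=0"""
    from scipy.optimize import minimize
    m=mask.astype(np.uint8); best=None
    def cost(p):
        a=p[2]+np.pi/6+np.arange(6)*np.pi/3; rr=0.026/np.cos(np.pi/6)
        P=np.array([[p[0]+rr*np.cos(t),p[1]+rr*np.sin(t),z] for t in a for z in(0,0.04)])
        h=cv2.convexHull((fproj(f,P)*16).astype(np.int32)); im=np.zeros_like(m)
        cv2.fillConvexPoly(im,h,1,cv2.LINE_8,4)
        return 1-(im&m).sum()/(im|m).sum()
    for y in np.radians([0,15,30,45]):
        s=np.array([[c0[0],c0[1],y]]*4); s[1,0]+=.006; s[2,1]+=.006; s[3,2]+=.15
        r=minimize(cost,s[0],method='Nelder-Mead',options=dict(initial_simplex=s,maxiter=150))
        if best is None or r.fun<best.fun: best=r
    return best.x[:2].round(4),np.degrees(best.x[2])%60,best.fun
E
python3 - <<'E'
from h import *
s=manip.state();print(s['time'],s['tool_pos'],s['tool_rot'],s['joint_pos'],s['contact_force'],s['ft_torque'])
w=grab('wrist','wrist1.png')
for d in manip.spot_point(w,'cap_a'): print(d['score'],c2w(w,d['location']).round(4))
for d in manip.silhouettes(w,'cap_a'):
    m=d['pixels'];v,u=np.nonzero(m);c=fray(w,[[u.mean(),v.mean()]],.03)[0]
    print(d['score'],m.sum(),u.mean().round(),v.mean().round(),hexfit(w,m,c))
E
```

```text
2.95 [0.47347583 0.0240531  0.21329972] [ 2.66223806e-04  9.92778930e-01  1.19957717e-01 -2.69140964e-04] [-1.05993976e-01 -3.21461264e-01  1.95185645e+00 -6.40746510e-04
  1.51160261e+00  1.22434579e+00] [-0.35452836  0.22519917  0.12483699] [ 0.0121388   0.07208999 -0.00992629]
0.82 [0.5025 0.1381 0.005 ]
0.61 [6.01e-01 9.89e-02 3.00e-04]
0.57 [ 0.4685  0.0198 -0.0031]
0.94 1999 321.0 172.0 (array([0.47  , 0.0217]), np.float64(27.828078081462255), np.float64(0.05621162021728865))
0.57 2105 281.0 43.0 (array([0.6038, 0.0989]), np.float64(6.716560023909928), np.float64(0.050518718989625566))
0.56 2016 227.0 121.0 (array([0.504 , 0.1406]), np.float64(4.11956943290201), np.float64(0.07695831424644983))
```

View pics/wrist1.png

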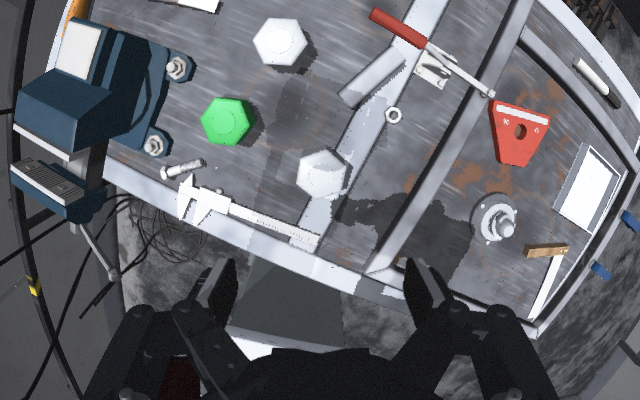

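The wrist picture shows the near cap at (321,172), the far cap at (281,43), green at (227,121) and the gauge at (498,225), with the fingers at the bottom. Next I descend, turn 16° clockwise to the flats, and squeeze.

Call:
apply_moves(
  moves=[
    [[0,0,0.14],[-0.15,0,5],-1],
    [[0,0,0.28],[-0.15,0,10],-1],
    [[0,0,0.28],[-0.15,0,14],-1],
    [[0,0,0.28],[-0.15,0,16.5],-1],
    [[0,0,0.28],[-0.15,0,17.8],-1],
    [[0,0,0.28],[-0.15,0,18.3],-1],
    [[0,0,0.28],[-0.15,0,18.3],-0.5],
    [[0,0,0.28],[-0.15,0,18.3],0.2],
    [[0,0,0.28],[-0.15,0,18.3],0.2],
    [[0,0,0.28],[-0.15,0,18.3],0.2],
    [[0,0,0.28],[-0.15,0,18.3],0.2],
    [[0,0,0.28],[-0.15,0,18.3],0.2],
  ],
)

```text
time: 4.3
tool_pos: [0.4726, 0.0244, 0.0308]
tool_rot: [0.0, 1.0, -0.02, 0.0]
contact_force: [-0.1, -0.2, 0.2]
gripper_width: 0.4
grasp_force: 0.0
```

Run:
```python
from h import *
s=manip.state();print(s['gripper_width'],s['grasp_force'],s['tool_pos'])
w=grab('wrist','wrist2.png')
```

```text
0.3998043409968697 0.0 [0.47255086 0.0244138  0.03075385]
```

View pics/wrist2.png

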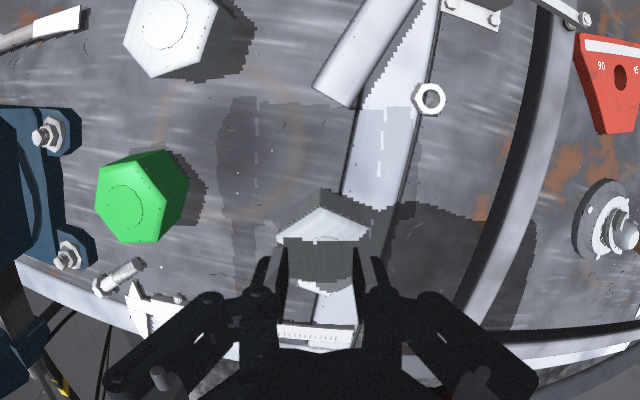

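Run:
```python
from h import *
for c in('scene','side','wrist'):
    w=grab(c,c+'3.png')
    for d in manip.spot_point(w,'cap_a'): print(c,d['score'],c2w(w,d['location']).round(4))
    if c=='wrist':
        print(fproj(w,[[.4726,.0244,0],[.4726,.0244,.04],[.4726,.0244,.014]]))
        for d in manip.silhouettes(w,'cap_a'):
            m=d['pixels'];v,u=np.nonzero(m);print(m.sum(),u.min(),u.max(),v.min(),v.max())
    else: print(w2p(w,[.4726,.0244,.04]))
a=cv2.imread('pics/scene3.png')[150:260,190:350]; b=cv2.imread('pics/side3.png')[210:320,250:410]
cv2.imwrite('pics/c3.png',cv2.resize(np.hstack([a,b]),(800,275),interpolation=cv2.INTER_CUBIC))
```

```text
scene 0.79 [ 4.739e-01  2.520e-02 -4.000e-04]
scene 0.52 [5.011e-01 1.424e-01 4.000e-04]
scene 0.42 [0.6079 0.0994 0.0026]
scene 0.4 [ 4.569e-01 -2.380e-01 -4.000e-04]
[269.89686017 204.2140032 ]
side 0.83 [0.6088 0.1026 0.0041]
side 0.75 [0.5024 0.1384 0.0008]
side 0.73 [0.4661 0.0215 0.0009]
[330.51452343 238.40797644]
wrist 0.74 [0.5    0.1397 0.0019]
wrist 0.73 [ 0.601   0.1034 -0.0035]
wrist 0.64 [ 0.4723  0.019  -0.0008]
[[318.89523714 224.02400986]
 [318.72865334 253.22134842]
 [318.84327498 233.02548265]]
6924 93 189 148 243
7107 123 234 0 78
7107 276 369 189 296
```

View pics/c3.png

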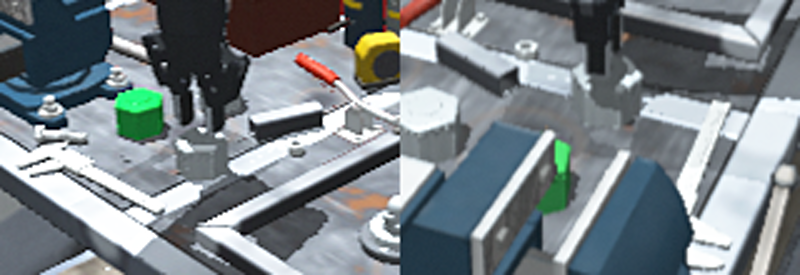

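Run:
```python
from h import *
w=manip.grab_frame('wrist')
s=manip.state();q=s['tool_rot'];T=R.from_quat(np.r_[q[1:],q[0]])
for half in(.017,.0425):
  for z in(-.03,-.015,-.002,.004,.017):
    print(half,z,fproj(w,[s['tool_pos']+T.apply([x,sg*half,z]) for x in(0,.011) for sg in(-1,1)]).round().tolist())
im=cv2.cvtColor(w['image'],cv2.COLOR_RGB2GRAY)
for v in range(235,300,5): print(v,''.join('#' if x<45 else '.' for x in im[v,240:400:2]))
```

```text
0.017 -0.03 [[285.0, 273.0], [353.0, 273.0], [283.0, 254.0], [354.0, 254.0]]
0.017 -0.015 [[287.0, 258.0], [350.0, 258.0], [286.0, 240.0], [351.0, 240.0]]
0.017 -0.002 [[289.0, 247.0], [348.0, 247.0], [289.0, 230.0], [349.0, 230.0]]
0.017 0.004 [[290.0, 242.0], [347.0, 242.0], [290.0, 226.0], [348.0, 226.0]]
0.017 0.017 [[292.0, 233.0], [346.0, 233.0], [291.0, 217.0], [346.0, 217.0]]
0.0425 -0.03 [[235.0, 272.0], [402.0, 272.0], [232.0, 253.0], [405.0, 253.0]]
0.0425 -0.015 [[242.0, 257.0], [396.0, 257.0], [239.0, 240.0], [398.0, 240.0]]
0.0425 -0.002 [[247.0, 246.0], [391.0, 246.0], [245.0, 229.0], [393.0, 229.0]]
0.0425 0.004 [[249.0, 242.0], [389.0, 242.0], [247.0, 225.0], [391.0, 225.0]]
0.0425 0.017 [[253.0, 233.0], [385.0, 232.0], [251.0, 217.0], [386.0, 217.0]]
235 ..........................................................................##....
240 ..........................................................................#..#..
245 ........................................................................#.......
250 ......................##.................................##..............#......
255 ......................##.................................###...........##.......
260 ..........#####......###.................................###......######........
265 .........#####......####.................................####......#####........
270 ........######.....#####................................#####......#######......
275 .......######......######................................#####......######......
280 ......######......######.................................#####.......######.....
285 .....#######......######.................................######......#######....
290 ..##############..######.................................######..##############.
295 .#####....#############...................................######################
```

Run:
```python
from h import *
f=manip.grab_frame('scene'); p=np.array([.1491,-.6069,.2134]);T=R.from_quat([.9928,.1201,0,0])
for z in(-.03,-.015,0,.004,.017):
    print(z,[w2p(f,p+T.apply([0,s*h,z])).round(1).tolist() for s in(-1,1) for h in(.0425,.057)])
im=cv2.imread('pics/scene0.png',0)
for v in range(236,296,4): print(v,''.join('#' if x<50 else '.' for x in im[v,405:525:1]))
g=cv2.imread('pics/side3.png',0); f=manip.grab_frame('side'); p=np.array([.4726,.0244,.0308])
for z in(-.03,-.015,0,.017): print(z,[w2p(f,p+[0,y,-z]).round(1).tolist() for y in(-.03,-.017,.017,.03)])
for v in range(204,270,3): print(v,''.join('#' if x<50 else '.' for x in g[v,295:370]))
```

```text
-0.03 [[429.1, 279.9], [419.7, 278.0], [486.2, 291.1], [496.3, 293.1]]
-0.015 [[428.2, 287.6], [418.9, 285.7], [484.8, 298.9], [494.8, 300.9]]
0 [[427.4, 295.1], [418.2, 293.2], [483.4, 306.6], [493.3, 308.7]]
0.004 [[427.2, 297.1], [418.0, 295.2], [483.0, 308.7], [492.9, 310.7]]
0.017 [[426.5, 303.5], [417.3, 301.6], [481.9, 315.2], [491.7, 317.2]]
236 .........########...............##########################################################...............#.....####.....
240 ........########..............#############################################################..........#########..........
244 ........#######...........#########..##################################################.........#....#########.........#
248 .......############..#################################################################........###..###########.......###
252 .....#################################.......###########################################..#####......#########.......###
256 ............##################.............................###########..###################..........########.......###
[... 2467 characters left out ...]
............................................................
246 ...........................................................................
249 ...........................................................................
252 ...........................................................................
255 ...........................................................................
258 ...........................................................................
261 ...........................................................................
264 ...........................................................................
267 ...........................................................................
```

The fit says the visible fingertips stand well behind the TCP, not 17 mm ahead of it, so they closed above the cap. I'll open, go lower carefully and close there.

Call:
apply_moves(
  moves=[
    [[0,0,0],[0,0,0],-1],
    [[0,0,0],[0,0,0],-1],
    [[0,0,0],[0,0,0],-1],
    [[0,0,0],[0,0,0],-1],
    [[0,0,0],[0,0,0.7],-1],
    [[0,0,0],[0,0,1.4],-1],
    [[0,0,0],[0,0,2.0],-1],
    [[0,0,0],[0,0,2.0],-1],
    [[0,0,0],[0,0,2.0],-0.1],
    [[0,0,0],[0,0,2.0],-0.1],
    [[0,0,0],[0,0,2.0],-0.1],
    [[0,0,0],[0,0,2.0],-0.1],
    [[0,0,0],[0,0,2.0],-0.1],
  ],
)

```text
time: 6.15
tool_pos: [0.4735, 0.0232, 0.0122]
tool_rot: [0.001, 1.0, -0.019, 0.001]
contact_force: [-3.2, -2.9, 7.3]
gripper_width: 0.567
grasp_force: 74.8
```

Run:
```python
from h import *
s=manip.state();print(s)
g=grab('side')['image'].mean(2)
for v in range(204,270,3): print(v,''.join('#' if x<50 else '.' for x in g[v,295:370]))
```

```text
{'time': 6.15, 'joint_pos': array([-0.1066683 , -0.09103993,  2.11485583, -0.00271087,  1.11583433,
        1.50413142]), 'joint_vel': array([-0.00031988, -0.00090854,  0.0016818 , -0.00047072, -0.00052565,
       -0.00022766]), 'joint_efforts': array([  1.61432058, -24.36474681, -29.27503109,   1.03125885,
        -0.6711234 ,  -0.06248628]), 'tool_pos': array([0.47346619, 0.02319954, 0.01224634]), 'tool_rot': array([ 1.29763064e-03,  9.99810472e-01, -1.94060164e-02,  8.62125891e-04]), 'contact_force': array([-3.23024356, -2.89333669,  7.31539272]), 'ft_torque': array([-0.75646199,  0.4617052 , -0.0977174 ]), 'grasp_force': 74.80449662526134, 'gripper_width': 0.5665406677893445}
204 .........................##.........###########............................
207 ####......................##.......############............................
210 #################.................############.............................
213 .......################..........#######..##...............................
216 ....................###.............####.####..............................
219 .......
[... 648 characters left out ...]
..............#######................###....................
246 .............................#######........................#..########....
249 ...........................................................................
252 ...........................................................................
255 ...........................................................................
258 ...........................................................................
261 ...........................................................................
264 ...........................................................................
267 ...........................................................................
```

Call:
apply_moves(
  moves=[
    [[0,0,0],[0,0,0],-1],
    [[0,0,0],[0,0,0],-1],
    [[0,0,0],[0,0,0.5],-1],
    [[0,0,0],[0,0,1.0],-1],
    [[0,0,0],[0,0,1.5],-1],
    [[0,0,0],[0,0,1.5],-0.1],
    [[0,0,0],[0,0,1.5],-0.1],
    [[0,0,0],[0,0,1.5],-0.1],
    [[0,0,0],[0,0,1.5],-0.1],
    [[0,0,0],[0,0,1.5],-0.6],
    [[0,0,0],[0,0,1.5],-0.6],
    [[0,0,-1.047],[0,0,1.5],-0.6],
    [[0,0,-1.047],[0,0,1.5],-0.6],
    [[0,0,-1.047],[0,0,1.5],-0.6],
    [[0,0,-1.047],[0,0,1.5],-0.6],
    [[0,0,-1.047],[0,0,1.5],-0.6],
    [[0,0,-1.047],[0,0,1.5],-0.6],
    [[0,0,-1.047],[0,0,1.5],-0.6],
    [[0,0,-1.047],[0,0,1.5],-0.1],
    [[0,0,-1.047],[0,0,1.5],-0.1],
  ],
)

```text
time: 8.2
tool_pos: [0.4728, 0.0243, -0.004]
tool_rot: [0.0, 0.876, 0.481, 0.0]
contact_force: [-0.5, -0.6, 3.5]
gripper_width: 0.602
grasp_force: 61.8
```

Call:
apply_moves(
  moves=[
    [[0,0,0],[0,0,0],-0.1],
    [[0,0,0],[0,0,0],-0.1],
    [[0,0,0],[0,0,0],-0.6],
    [[0,0,0],[0,0,0],-0.6],
    [[0,0,1.047],[0,0,0],-0.6],
    [[0,0,1.047],[0,0,0],-0.6],
    [[0,0,1.047],[0,0,0],-0.6],
    [[0,0,1.047],[0,0,0],-0.6],
    [[0,0,1.047],[0,0,0],-0.6],
    [[0,0,1.047],[0,0,0],-0.6],
    [[0,0,1.047],[0,0,0],-0.6],
    [[0,0,1.047],[0,0,0],-0.6],
    [[0,0,1.047],[0,0,0],-0.1],
    [[0,0,1.047],[0,0,0],-0.1],
    [[0,0,1.047],[0,0,0],-0.1],
    [[0,0,1.047],[0,0,0],-0.1],
  ],
)

```text
time: 9.8
tool_pos: [0.4727, 0.0243, -0.0043]
tool_rot: [0.0, 1.0, -0.019, 0.0]
contact_force: [1.3, 0.0, 3.3]
gripper_width: 0.596
grasp_force: 62.1
```

Run:
```python
from h import *
s=manip.state();print(s['time'],s['joint_pos'],s['tool_pos'],s['tool_rot'],s['contact_force'],s['ft_torque'])
w=grab('wrist','w4.png')
for d in manip.silhouettes(w,'cap_a'):
    m=d['pixels'];v,u=np.nonzero(m);c=fray(w,[[u.mean(),v.mean()]],.03)[0]
    print(d['score'],m.sum(),hexfit(w,m,c))
for c in('wrist','scene','side'):
  f=grab(c)
  for l in('gauge','nose','shoulder','tray'):
    for d in manip.spot_point(f,l)[:1]: print(c,l,d['score'],c2w(f,d['location']).round(4))
```

```text
9.8 [-1.05960880e-01 -6.24853958e-02  2.12115115e+00 -9.84553273e-05
  1.08208267e+00  1.50303139e+00] [ 0.47273366  0.02431292 -0.00425461] [ 7.99308288e-05  9.99817990e-01 -1.90737184e-02  4.16751816e-04] [1.32206867 0.01548119 3.27292453] [-0.06417134 -0.03464302  0.09688315]
0.84 11514 (array([0.4735, 0.0237]), np.float64(32.88123345312811), np.float64(0.06905474245977195))
0.78 8894 (array([0.5045, 0.1405]), np.float64(5.838181560080675), np.float64(0.07391576313594661))
0.72 8433 (array([0.6045, 0.0986]), np.float64(11.054954488950182), np.float64(0.05334833989870569))
0.45 1002 (array([0.4231, 0.1936]), np.float64(44.20024896968873), np.float64(0.8049590003904725))
0.28 1089 (array([ 0.5513, -0.0629]), np.float64(37.29964374051851), np.float64(0.9159456118665018))
wrist gauge 0.62 [ 0.4649 -0.2378  0.0033]
scene gauge 0.86 [ 0.4583 -0.2376  0.0016]
scene nose 0.96 [ 0.4651 -0.2388  0.0525]
scene shoulder 0.69 [ 0.4619 -0.2343  0.0241]
scene tray 0.83 [ 0.5508 -0.4172  0.0021]
side gauge 0.63 [ 4.622e-01 -2.383e-01 -3.000e-04]
side nose 0.86 [ 0.4614 -0.2365  0.0512]
```

Call:
apply_moves(
  moves=[
    [[0,0,0],[0,0,-4],-0.1],
    [[0,0,0],[0,0,-8],-0.1],
    [[0,0,0],[-1,3,-11],-0.1],
    [[0,0,0],[-6.3,26.5,-11],-0.1],
    [[0,0,0],[-6.3,26.5,-11],-0.1],
    [[0,0,0],[-6.3,26.5,-11],-0.1],
    [[0,0,0],[-6.3,26.5,-11],-0.1],
    [[0,0,0],[-6.3,26.5,-11],-0.1],
    [[0,0,0],[-6.3,26.5,-11],-0.1],
    [[0,0,0],[-6.3,26.5,-11],-0.1],
  ],
)

```text
time: 11.65
tool_pos: [0.3976, -0.2376, 0.1037]
tool_rot: [-0.001, 1.0, -0.021, -0.001]
contact_force: [0.9, -0.4, -2.0]
gripper_width: 0.595
grasp_force: 63.0
```

```bash
cat >> h.py <<'E'
def gaugefit(f,mask,proj,c0):
    from scipy.optimize import minimize
    m=mask.astype(np.uint8); t=np.linspace(0,2*np.pi,48,endpoint=False)
    def cost(p):
        im=np.zeros_like(m)
        for (r0,z0,r1,z1) in((.04,0,.04,.01),(.029,.01,.029,.02),(.0165,.02,.0165,.04),(.013,.04,.012,.05)):
            P=np.vstack([np.c_[p[0]+r*np.cos(t),p[1]+r*np.sin(t),0*t+z] for r,z in((r0,z0),(r1,z1))])
            cv2.fillConvexPoly(im,cv2.convexHull((proj(f,P)*16).astype(np.int32)),1,cv2.LINE_8,4)
        return 1-(im&m).sum()/(im|m).sum()
    s=np.array([c0[:2],c0[:2]+[.008,0],c0[:2]+[0,.008]])
    r=minimize(cost,s[0],method='Nelder-Mead',options=dict(initial_simplex=s,xatol=1e-4)); return r.x.round(4),round(r.fun,3)
pproj=lambda f,P:np.array([w2p(f,p) for p in P])
E
python3 - <<'E'
from h import *
s=manip.state();print(s['time'],s['joint_pos'],s['tool_pos'],s['tool_rot'],s['contact_force'],s['ft_torque'],s['gripper_width'])
for c in('wrist','scene','side'):
  f=grab(c,c+'5.png')
  for l in('gauge','nose'):
    for d in manip.spot_point(f,l)[:1]: print(c,l,d['score'],c2w(f,d['location']).round(4))
  for d in manip.silhouettes(f,'gauge')[:1]: print(c,d['score'],d['pixels'].sum(),gaugefit(f,d['pixels'],fproj if c=='wrist' else pproj,np.array([.462,-.2375])))
E
```

```text
11.65 [-6.99949746e-01 -2.51760956e-01  2.08364581e+00  5.96283069e-04
  1.31350256e+00  9.12509928e-01] [ 0.3975924  -0.23761971  0.10366844] [-0.001416    0.99977959 -0.02090653 -0.00129539] [ 0.90906471 -0.35247763 -1.9689058 ] [-0.02120312 -0.03660741 -0.03061813] 0.5952447993402079
wrist gauge 0.94 [ 0.4628 -0.2394  0.0034]
wrist nose 0.79 [ 0.4632 -0.2405  0.0486]
wrist 0.78 7135 (array([ 0.4611, -0.2374]), np.float64(0.048))
scene gauge 0.62 [ 0.4556 -0.2358  0.002 ]
scene nose 0.74 [ 0.4646 -0.2418  0.0512]
scene 0.96 563 (array([ 0.4651, -0.2323]), np.float64(0.144))
side gauge 0.69 [ 4.604e-01 -2.382e-01 -3.000e-04]
side nose 0.69 [ 0.462  -0.2377  0.0522]
side 0.87 545 (array([ 0.4623, -0.244 ]), np.float64(0.082))
```

Call:
apply_moves(
  moves=[
    [[0,0,0],[4,-0.15,0],-0.1],
    [[0,0,0],[6.34,-0.24,0],-0.1],
    [[0,0,0],[6.34,-0.24,1.5],-0.1],
    [[0,0,0],[6.34,-0.24,4],-0.1],
    [[0,0,0],[6.34,-0.24,5],-0.1],
    [[0,0,0],[6.34,-0.24,5.6],-0.1],
    [[0,0,0],[6.34,-0.24,6.0],-0.1],
    [[0,0,0],[6.34,-0.24,6.2],-0.1],
    [[0,0,0],[6.34,-0.24,6.2],-0.1],
  ],
)

```text
time: 13.15
tool_pos: [0.4626, -0.2384, 0.044]
tool_rot: [0.0, 1.0, -0.02, 0.0]
contact_force: [0.4, 0.2, -2.3]
gripper_width: 0.601
grasp_force: 63.0
```

```bash
cat > st.py <<'E'
from h import *
np.set_printoptions(precision=4,suppress=True)
s=manip.state();print(s['time'],'j6',s['joint_pos'][5].round(3),s['tool_pos'],'rim-sh %.2fmm'%(1e3*(s['tool_pos'][2]+.0043-.02)),s['tool_rot'],s['contact_force'],s['ft_torque'],s['gripper_width'].round(3))
E
python3 st.py
```

```text
Traceback (most recent call last):
  File "st.py", line 3, in <module>
    s=manip.state();print(s['time'],'j6',s['joint_pos'][5].round(3),s['tool_pos'],'rim-sh %.2fmm'%(1e3*(s['tool_pos'][2]+.0043-.02)),s['tool_rot'],s['contact_force'],s['ft_torque'],s['gripper_width'].round(3))
                                                                                                                                                                                     ^^^^^^^^^^^^^^^^^^^^^^^^
AttributeError: 'float' object has no attribute 'round'
```

Call:
apply_moves(
  moves=[
    [[0,0,0],[-0.14,-0.06,0.2],-0.1],
    [[0,0,0],[-0.14,-0.06,0.4],-0.1],
    [[0,0,0],[-0.14,-0.06,0.6],-0.1],
    [[0,0,0],[-0.14,-0.06,0.8],-0.1],
    [[0,0,0],[-0.14,-0.06,0.8],-0.1],
  ],
)

```text
time: 13.65
tool_pos: [0.4608, -0.2372, 0.035]
tool_rot: [-0.0, 1.0, -0.02, -0.0]
contact_force: [-0.2, 0.1, -1.8]
gripper_width: 0.596
grasp_force: 63.0
```

```bash
sed -i "s/s\['gripper_width'\].round(3)/s['gripper_width']/" st.py; python3 st.py
```

```text
13.65 j6 0.991 [ 0.4608 -0.2372  0.035 ] rim-sh 19.29mm [-0.0002  0.9998 -0.0196 -0.0003] [-0.1781  0.087  -1.7512] [0.0144 0.011  0.0172] 0.5959423191489767
```

Call:
apply_moves(
  moves=[
    [[0,0,0],[0,0,0.1],-0.1],
    [[0,0,0],[0,0,0.2],-0.1],
    [[0,0,0],[0,0,0.3],-0.1],
    [[0,0,0],[0,0,0.3],-0.1],
  ],
)

```text
time: 14.05
tool_pos: [0.4615, -0.2377, 0.0334]
tool_rot: [0.0, 1.0, -0.019, 0.0]
contact_force: [-1.7, 1.7, 4.6]
gripper_width: 0.601
grasp_force: 63.9
```

```bash
python3 st.py
```

```text
14.05 j6 0.991 [ 0.4615 -0.2377  0.0334] rim-sh 17.70mm [ 0.0002  0.9998 -0.0195  0.0003] [-1.7233  1.699   4.5585] [0.2969 0.3789 0.0332] 0.6005593622065568
```

Call:
apply_moves(
  moves=[
    [[0,0,0],[0,0,-0.06],-0.1],
    [[0,0,-0.1],[0,0,-0.1],-0.1],
    [[0,0,-0.2],[0,0,-0.15],-0.1],
    [[0,0,-0.3],[0,0,-0.18],-0.1],
    [[0,0,-0.3],[0,0,-0.18],-0.1],
  ],
)

```text
time: 14.55
tool_pos: [0.4608, -0.2372, 0.0336]
tool_rot: [-0.0, 0.992, 0.13, -0.0]
contact_force: [0.0, 0.3, -2.8]
gripper_width: 0.598
grasp_force: 63.0
```

```bash
python3 st.py
```

```text
14.55 j6 0.691 [ 0.4608 -0.2372  0.0336] rim-sh 17.87mm [-0.0002  0.9915  0.1299 -0.0002] [ 0.0169  0.2915 -2.7602] [-0.0101  0.0124 -0.0203] 0.5984407079787047
```

Call:
apply_moves(
  moves=[
    [[0,0,0],[0,0,0.1],-0.1],
    [[0,0,0],[0,0,0.2],-0.1],
    [[0,0,0],[0,0,0.3],-0.1],
    [[0,0,0],[0,0,0.4],-0.1],
    [[0,0,0],[0,0,0.4],-0.1],
  ],
)

```text
time: 15.05
tool_pos: [0.4609, -0.2373, 0.0299]
tool_rot: [-0.0, 0.992, 0.13, -0.0]
contact_force: [-0.2, 0.3, -2.0]
gripper_width: 0.597
grasp_force: 63.0
```

```bash
python3 st.py
```

```text
15.05 j6 0.691 [ 0.4609 -0.2373  0.0299] rim-sh 14.24mm [-0.0002  0.9915  0.1299 -0.0001] [-0.2256  0.2561 -1.9845] [ 0.0234 -0.0151  0.0033] 0.5970941558831702
```

Call:
apply_moves(
  moves=[
    [[0,0,0],[0,0,0.1],-0.1],
    [[0,0,0],[0,0,0.2],-0.1],
    [[0,0,0],[0,0,0.3],-0.1],
    [[0,0,0],[0,0,0.4],-0.1],
    [[0,0,0],[0,0,0.5],-0.1],
    [[0,0,0],[0,0,0.55],-0.1],
    [[0,0,0],[0,0,0.55],-0.1],
  ],
)

```text
time: 15.75
tool_pos: [0.461, -0.2374, 0.0247]
tool_rot: [-0.0, 0.992, 0.13, -0.0]
contact_force: [-0.6, 0.1, -1.4]
gripper_width: 0.597
grasp_force: 63.1
```

```bash
python3 st.py
```

```text
15.75 j6 0.691 [ 0.461  -0.2374  0.0247] rim-sh 9.04mm [-0.      0.9915  0.13   -0.    ] [-0.6411  0.058  -1.4119] [0.0701 0.0146 0.0509] 0.5968128841648619
```

Call:
apply_moves(
  moves=[
    [[0,0,0],[0,0,0.1],-0.1],
    [[0,0,0],[0,0,0.15],-0.1],
    [[0,0,0],[0,0,0.15],-0.1],
  ],
)

```text
time: 16.05
tool_pos: [0.4613, -0.2375, 0.0243]
tool_rot: [-0.0, 0.992, 0.13, 0.0]
contact_force: [-2.6, 1.8, 5.4]
gripper_width: 0.594
grasp_force: 63.7
```

```bash
python3 st.py
```

```text
16.05 j6 0.691 [ 0.4613 -0.2375  0.0243] rim-sh 8.59mm [-0.0001  0.9915  0.13    0.    ] [-2.5885  1.8362  5.4415] [ 0.4015  0.5405 -0.0332] 0.5942289506888165
```

Call:
apply_moves(
  moves=[
    [[0,0,0.1],[-0.03,-0.04,0.0],-0.1],
    [[0,0,0.2],[-0.03,-0.04,0.05],-0.1],
    [[0,0,0.3],[-0.03,-0.04,0.1],-0.1],
    [[0,0,0.35],[-0.03,-0.04,0.15],-0.1],
    [[0,0,0.35],[-0.03,-0.04,0.15],-0.1],
  ],
)

```text
time: 16.55
tool_pos: [0.4613, -0.2377, 0.0225]
tool_rot: [0.001, 0.999, -0.045, 0.001]
contact_force: [-0.6, -0.3, 0.5]
gripper_width: 0.599
grasp_force: 63.3
```

```bash
python3 st.py
```

```text
16.55 j6 1.041 [ 0.4613 -0.2377  0.0225] rim-sh 6.76mm [ 0.0005  0.999  -0.0445  0.0008] [-0.6271 -0.3073  0.5214] [-0.051   0.0463 -0.0396] 0.598795780446017
```

Call:
apply_moves(
  moves=[
    [[0,0,0.1],[0,0,0.06],-0.1],
    [[0,0,0.2],[0,0,0.13],-0.1],
    [[0,0,0.2],[0,0,0.13],-0.1],
  ],
)

```text
time: 16.85
tool_pos: [0.4614, -0.2375, 0.0212]
tool_rot: [0.0, 0.99, -0.144, 0.001]
contact_force: [0.1, 0.4, 2.1]
gripper_width: 0.602
grasp_force: 63.3
```

```bash
python3 st.py
```

```text
16.85 j6 1.24 [ 0.4614 -0.2375  0.0212] rim-sh 5.51mm [ 0.0002  0.9896 -0.1437  0.0008] [0.0727 0.3632 2.1215] [ 0.082 -0.064 -0.075] 0.6020725428582652
```

Call:
apply_moves(
  moves=[
    [[0,0,0.06],[0,0,0.05],-0.1],
    [[0,0,0.12],[0,0,0.1],-0.1],
    [[0,0,0.12],[0,0,0.1],-0.1],
  ],
)

```text
time: 17.15
tool_pos: [0.4616, -0.2379, 0.0206]
tool_rot: [0.001, 0.979, -0.202, 0.001]
contact_force: [-0.7, -0.7, 6.3]
gripper_width: 0.597
grasp_force: 63.5
```

```bash
python3 st.py
```

```text
17.15 j6 1.358 [ 0.4616 -0.2379  0.0206] rim-sh 4.89mm [ 0.0006  0.9794 -0.2019  0.0011] [-0.6972 -0.6824  6.2995] [-0.0798  0.0291 -0.0075] 0.5970029661801919
```

Call:
apply_moves(
  moves=[
    [[0,0,0.06],[0,0,0.0],-0.1],
    [[0,0,0.12],[0,0,0.04],-0.1],
    [[0,0,0.12],[0,0,0.04],-0.1],
  ],
)

```text
time: 17.45
tool_pos: [0.4614, -0.2375, 0.0198]
tool_rot: [0.0, 0.966, -0.26, 0.001]
contact_force: [-0.2, -0.1, 4.9]
gripper_width: 0.598
grasp_force: 63.4
```

```bash
python3 st.py
```

```text
17.45 j6 1.478 [ 0.4614 -0.2375  0.0198] rim-sh 4.08mm [ 0.0002  0.9655 -0.2603  0.0009] [-0.1632 -0.0692  4.91  ] [-0.1325 -0.0307 -0.0941] 0.5984424794097882
```

Call:
apply_moves(
  moves=[
    [[0,0,0.07],[0,0,0.04],-0.1],
    [[0,0,0.14],[0,0,0.08],-0.1],
    [[0,0,0.2],[0,0,0.1],-0.1],
    [[0,0,0.2],[0,0,0.1],-0.1],
  ],
)

```text
time: 17.85
tool_pos: [0.4613, -0.2375, 0.0187]
tool_rot: [0.0, 0.935, -0.355, 0.001]
contact_force: [-0.1, -0.8, 6.0]
gripper_width: 0.595
grasp_force: 63.4
```

```bash
python3 st.py
```

```text
17.85 j6 1.678 [ 0.4613 -0.2375  0.0187] rim-sh 3.04mm [ 0.0001  0.9348 -0.3553  0.0008] [-0.1404 -0.7572  5.9867] [-0.1208 -0.0498 -0.1176] 0.5954585624172362
```

Call:
apply_moves(
  moves=[
    [[0,0,0.06],[0,0,0.02],-0.1],
    [[0,0,0.12],[0,0,0.05],-0.1],
    [[0,0,0.18],[0,0,0.08],-0.1],
    [[0,0,0.18],[0,0,0.08],-0.1],
  ],
)

```text
time: 18.25
tool_pos: [0.4611, -0.2373, 0.0177]
tool_rot: [0.0, 0.899, -0.438, 0.0]
contact_force: [-0.5, -1.2, 4.6]
gripper_width: 0.597
grasp_force: 63.4
```

```bash
python3 st.py
```

```text
18.25 j6 1.858 [ 0.4611 -0.2373  0.0177] rim-sh 1.99mm [ 0.      0.8991 -0.4378  0.0005] [-0.4787 -1.2493  4.5973] [-0.0619  0.0642 -0.1159] 0.5966848251155882
```

Call:
apply_moves(
  moves=[
    [[0,0,0.06],[0,0,0.04],-0.1],
    [[0,0,0.12],[0,0,0.08],-0.1],
    [[0,0,0.18],[0,0,0.1],-0.1],
    [[0,0,0.18],[0,0,0.1],-0.1],
  ],
)

```text
time: 18.65
tool_pos: [0.461, -0.2372, 0.0165]
tool_rot: [-0.0, 0.856, -0.517, 0.0]
contact_force: [-0.5, -0.7, 5.6]
gripper_width: 0.6
grasp_force: 63.3
```

```bash
python3 st.py
```

```text
18.65 j6 2.038 [ 0.461  -0.2372  0.0165] rim-sh 0.82mm [-0.0001  0.8561 -0.5168  0.0004] [-0.5278 -0.6842  5.5613] [-0.0275 -0.0799 -0.1557] 0.5996708174120435
```

Call:
apply_moves(
  moves=[
    [[0,0,0.06],[0,0,0.03],-0.1],
    [[0,0,0.12],[0,0,0.06],-0.1],
    [[0,0,0.16],[0,0,0.09],-0.1],
    [[0,0,0.16],[0,0,0.09],-0.1],
  ],
)

```text
time: 19.05
tool_pos: [0.4609, -0.2371, 0.0157]
tool_rot: [-0.0, 0.812, -0.583, 0.0]
contact_force: [0.4, -0.4, 6.3]
gripper_width: 0.596
grasp_force: 63.5
```

```bash
python3 st.py
```

```text
19.05 j6 2.198 [ 0.4609 -0.2371  0.0157] rim-sh 0.03mm [-0.0001  0.8122 -0.5834  0.0001] [ 0.4163 -0.3946  6.2721] [-0.0032  0.1151 -0.1415] 0.5960417625273581
```

Call:
apply_moves(
  moves=[
    [[0,0,0.05],[0,0,0.04],-0.1],
    [[0,0,0.1],[0,0,0.06],-0.1],
    [[0,0,0.1],[0,0,0.06],-0.1],
  ],
)

```text
time: 19.35
tool_pos: [0.4613, -0.2375, 0.0158]
tool_rot: [-0.0, 0.782, -0.623, 0.001]
contact_force: [-0.0, -0.0, 8.1]
gripper_width: 0.598
grasp_force: 63.7
```

```bash
python3 st.py
```

```text
19.35 j6 2.298 [ 0.4613 -0.2375  0.0158] rim-sh 0.06mm [-0.0001  0.7819 -0.6233  0.0006] [-0.0142 -0.0355  8.1056] [-0.0378  0.246  -0.1054] 0.5978314183489063
```

The cap stopped sinking at rim ≈ 0 mm, so it is home and it is the good cap. I'll release it, lift, and head for the second cap.

Call:
apply_moves(
  moves=[
    [[0,0,0],[0,0,-0.12],-0.1],
    [[0,0,0],[0,0,-0.12],-1],
    [[0,0,0],[0,0,-0.12],-1],
    [[0,0,0],[0,0,-0.12],-1],
    [[0,0,0],[0,0,-0.12],-1],
    [[0,0,0],[0,0,-2],-1],
    [[0,0,0],[0,0,-5],-1],
    [[0,0,0],[0,0,-10],-1],
    [[0,0,-0.15],[0,0,-15],-1],
    [[0,0,-1.5],[-15,-11,-17],-1],
    [[0,0,-1.5],[-15,-11,-17],-1],
    [[0,0,-1.5],[-15,-11,-17],-1],
    [[0,0,-1.5],[-15,-11,-17],-1],
    [[0,0,-1.5],[-20,-14,-17],-1],
    [[0,0,-1.5],[-25,-18,-17],-1],
    [[0,0,-1.5],[-29.7,-21.7,-17],-1],
    [[0,0,-1.5],[-29.7,-21.7,-17],-1],
    [[0,0,-1.5],[-29.7,-21.7,-17],-1],
    [[0,0,-1.5],[-29.7,-21.7,-17],-1],
  ],
)

```text
time: 21.25
tool_pos: [0.607, 0.1014, 0.1841]
tool_rot: [0.0, 0.997, 0.076, -0.001]
contact_force: [-0.2, -0.3, -0.4]
gripper_width: 0.998
grasp_force: 0.0
```

```bash
python3 st.py
python3 - <<'E'
from h import *
f=grab('wrist','w6.png')
for d in manip.silhouettes(f,'cap_a'):
    m=d['pixels'];v,u=np.nonzero(m);c=fray(f,[[u.mean(),v.mean()]],.03)[0]
    print(d['score'].__round__(2),m.sum(),u.mean().round(),v.mean().round(),f['image'][m].mean(0).round(),hexfit(f,m,c))
for d in manip.spot_point(f,'offcut_0')[:2]: print(c2w(f,d['location']))
for c in('scene','side'):
  f=grab(c)
  for d in manip.spot_point(f,'cap_a'): print(c,d['score'],c2w(f,d['location']).round(4))
E
```

```text
21.25 j6 1.463 [0.607  0.1014 0.1841] rim-sh 168.43mm [ 0.      0.9971  0.0763 -0.0005] [-0.1711 -0.309  -0.4267] [ 0.0277 -0.0004 -0.0297] 0.9976408388141996
0.73 2174 274.0 251.0 [ 72. 160.  93.] (array([0.5058, 0.1409]), np.float64(4.640073720135447), np.float64(0.043209876543209846))
0.68 1821 410.0 199.0 [112. 115. 122.] (array([ 0.6025, -0.0069]), np.float64(57.12488991068862), np.float64(0.5581395348837209))
0.67 2431 321.0 178.0 [200. 205. 212.] (array([0.6039, 0.0995]), np.float64(7.751805264108818), np.float64(0.03608247422680411))
0.62 1050 526.0 305.0 [160. 165. 170.] (array([ 0.4486, -0.261 ]), np.float64(24.918690807711197), np.float64(0.09660574412532641))
[ 0.58575965 -0.00574961 -0.00165721]
scene 0.68 [ 0.4627 -0.2368  0.0192]
scene 0.68 [ 0.5046  0.1453 -0.0051]
scene 0.66 [0.6049 0.1001 0.0015]
side 0.76 [ 0.4609 -0.2402  0.0203]
side 0.7 [0.6042 0.1057 0.0035]
side 0.59 [ 0.5036  0.1382 -0.0025]
```

View pics/w6.png

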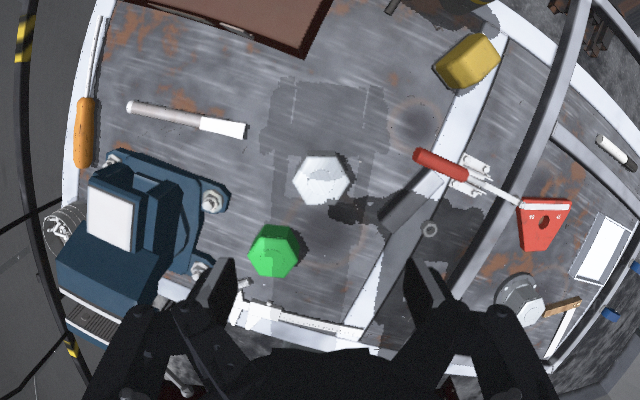

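Wrist view: the second cap is at (321,178), green at (273,250), and the first cap sits on the gauge at (528,308). I descend with the fingers part open to clear the offcut and the green cap.

Call:
apply_moves(
  moves=[
    [[0,0,0.27],[-0.15,0,5],-0.55],
    [[0,0,0.541],[-0.15,0,8],-0.55],
    [[0,0,0.541],[-0.15,0,10],-0.55],
    [[0,0,0.541],[-0.15,0,13],-0.55],
    [[0,0,0.541],[-0.15,0,15.5],-0.55],
    [[0,0,0.541],[-0.15,0,17.5],-0.55],
    [[0,0,0.541],[-0.15,0,18.5],-0.55],
    [[0,0,0.541],[-0.15,0,18.8],-0.55],
    [[0,0,0.541],[-0.15,0,18.8],-0.1],
    [[0,0,0.541],[-0.15,0,18.8],-0.1],
    [[0,0,0.541],[-0.15,0,18.8],-0.1],
    [[0,0,0.541],[-0.15,0,18.8],-0.1],
  ],
)

```text
time: 22.8
tool_pos: [0.6063, 0.1001, -0.0023]
tool_rot: [-0.0, 0.981, -0.194, 0.001]
contact_force: [-0.0, 0.2, 0.8]
gripper_width: 0.595
grasp_force: 65.3
```

```bash
python3 st.py
```

```text
22.8 j6 2.004 [ 0.6063  0.1001 -0.0023] rim-sh -17.98mm [-0.0002  0.981  -0.1939  0.0009] [-0.0148  0.2011  0.8113] [-0.0704  0.0495  0.0046] 0.5951628420087286
```

Call:
apply_moves(
  moves=[
    [[0,0,0],[0,0,-4],-0.1],
    [[0,0,0],[0,0,-8],-0.1],
    [[0,0,0],[0,2,-12],-0.1],
    [[0,0,0],[14.7,49.8,-12],-0.1],
    [[0,0,0],[14.7,49.8,-12],-0.1],
    [[0,0,0],[14.7,49.8,-12],-0.1],
    [[0,0,0],[14.7,49.8,-12],-0.1],
    [[0,0,0],[14.7,49.8,-12],-0.1],
    [[0,0,0],[14.7,49.8,-12],-0.1],
    [[0,0,0],[14.7,49.8,-12],-0.1],
    [[0,0,0],[14.7,49.8,-12],-0.1],
    [[0,0,0],[14.7,49.8,-12],-0.1],
    [[0,0,0],[14.7,49.8,-12],-0.1],
    [[0,0,0],[14.7,49.8,-12],-0.1],
    [[0,0,0],[14.7,49.8,-12],-0.1],
    [[0,0,0],[14.7,49.8,-12],-0.1],
  ],
)

```text
time: 24.4
tool_pos: [0.5521, -0.4152, 0.1162]
tool_rot: [-0.0, 0.981, -0.194, -0.0]
contact_force: [-0.5, 0.5, -2.7]
gripper_width: 0.587
grasp_force: 65.0
```

```bash
python3 st.py;  python3 - <<'E'
from h import *
for c in('wrist','scene','side'):
  f=grab(c,c+'7.png')
  for l in('tray','cap_a'):
    for d in manip.spot_point(f,l): print(c,l,d['score'],c2w(f,d['location']).round(4))
E
```

```text
24.4 j6 1.208 [ 0.5521 -0.4152  0.1162] rim-sh 100.53mm [-0.0005  0.9811 -0.1936 -0.0004] [-0.5312  0.4725 -2.7407] [0.0222 0.0565 0.0316] 0.5866423931225218
wrist tray 0.75 [ 0.5476 -0.417   0.0029]
wrist tray 0.33 [ 0.5571 -0.0432  0.0069]
wrist cap_a 0.83 [ 0.5489 -0.4141  0.118 ]
scene tray 0.85 [ 0.5535 -0.4186  0.0078]
scene cap_a 0.81 [ 0.469  -0.2385  0.0197]
scene cap_a 0.63 [0.5044 0.1432 0.0006]
scene cap_a 0.58 [ 0.5502 -0.4136  0.1192]
scene cap_a 0.49 [ 0.4627 -0.2398  0.0528]
side tray 0.55 [ 0.5529 -0.4169  0.001 ]
side tray 0.53 [ 0.5535 -0.4062  0.1212]
side cap_a 0.79 [ 0.5037  0.1379 -0.0017]
side cap_a 0.58 [ 0.4589 -0.2364  0.0196]
```

View pics/wrist7.png

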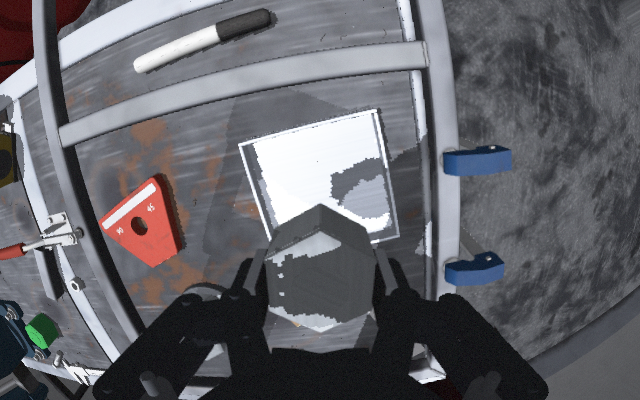

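The wrist view shows the held cap at (320,265) and the tray at (320,180), aligned once perspective is allowed for. I'll lower and release.

Call:
apply_moves(
  moves=[
    [[0,0,0],[0,0,4],-0.1],
    [[0,0,0],[0,0,7.5],-0.1],
    [[0,0,0],[0,0,9.5],-0.1],
    [[0,0,0],[0,0,10.6],-0.1],
    [[0,0,0],[0,0,11.1],-0.1],
    [[0,0,0],[0,0,11.2],-0.1],
    [[0,0,0],[0,0,11.2],-0.55],
    [[0,0,0],[0,0,11.2],-0.55],
    [[0,0,0],[0,0,11.2],-0.55],
    [[0,0,0],[0,0,9],-0.55],
    [[0,0,0],[0,0,5],-0.55],
    [[0,0,0],[0,0,0],-0.55],
    [[0,0,0],[-4,0,-6],-0.55],
    [[0,0,0],[-8,0,-6],-0.55],
    [[0,0,0],[-8,0,-6],-0.55],
    [[0,0,0],[-8,0,-6],-0.55],
  ],
)

```text
time: 26.45
tool_pos: [0.4779, -0.3861, 0.1786]
tool_rot: [0.001, 0.981, -0.194, 0.001]
contact_force: [-0.2, 0.3, 0.1]
gripper_width: 0.773
grasp_force: 0.0
```

```bash
python3 st.py;  python3 - <<'E'
from h import *
for c in('wrist','scene','side'):
  f=grab(c,c+'8.png')
  for l in('tray','cap_a','weld_magnet','offcut_0','nut_0','bolt_0'):
    for d in manip.spot_point(f,l): print(c,l,d['score'],c2w(f,d['location']).round(4))
E
```

```text
26.45 j6 1.161 [ 0.4779 -0.3861  0.1786] rim-sh 162.86mm [ 0.0009  0.981  -0.1942  0.0014] [-0.2107  0.347   0.1308] [-0.0327  0.0035 -0.0164] 0.7731485632672616
wrist cap_a 0.96 [ 0.5494 -0.4163  0.0008]
wrist cap_a 0.95 [5.012e-01 1.409e-01 4.000e-04]
wrist cap_a 0.67 [ 0.4623 -0.2382  0.0148]
wrist weld_magnet 0.56 [ 0.5831 -0.2235 -0.0018]
wrist weld_magnet 0.32 [0.4305 0.194  0.0023]
wrist offcut_0 0.61 [ 5.907e-01 -5.000e-03  1.000e-04]
wrist nut_0 0.68 [ 0.5581 -0.0441  0.0037]
wrist bolt_0 0.67 [ 0.4622 -0.2396  0.016 ]
wrist bolt_0 0.53 [0.4311 0.1966 0.0032]
scene tray 0.79 [ 0.5501 -0.4162  0.0034]
scene cap_a 0.98 [ 0.4634 -0.2383  0.0203]
scene cap_a 0.92 [ 0.5533 -0.4188  0.0046]
scene cap_a 0.72 [ 0.5054  0.1437 -0.0006]
scene weld_magnet 0.73 [ 0.5888 -0.2269  0.0008]
scene weld_magnet 0.49 [ 0.5521 -0.4143  0.0051]
scene offcut_0 0.59 [ 0.5929 -0.0102  0.0025]
scene offcut_0 0.31 [ 0.5505 -0.4147  0.0038]
scene nut_0 0.41 [ 0.557  -0.0466 -0.0026]
scene nut_0 0.21 [ 0.4597 -0.2391  0.0252]
scene bolt_0 0.55 [0.432  0.1958 0.0007]
scene bolt_0 0.49 [ 0.5511 -0.4131  0.0049]
side tray 0.64 [ 0.5535 -0.4161  0.0014]
side tray 0.54 [ 0.591  -0.0121 -0.0011]
side tray 0.3 [ 0.4634 -0.2394  0.0528]
side cap_a 0.75 [ 0.4599 -0.2416  0.02  ]
side cap_a 0.45 [ 0.5056  0.1393 -0.0028]
side weld_magnet 0.58 [ 0.5798 -0.2269  0.0049]
side offcut_0 0.73 [ 0.5949 -0.0115 -0.0006]
side nut_0 0.46 [ 0.5559 -0.0489  0.002 ]
```

View pics/wrist8.png

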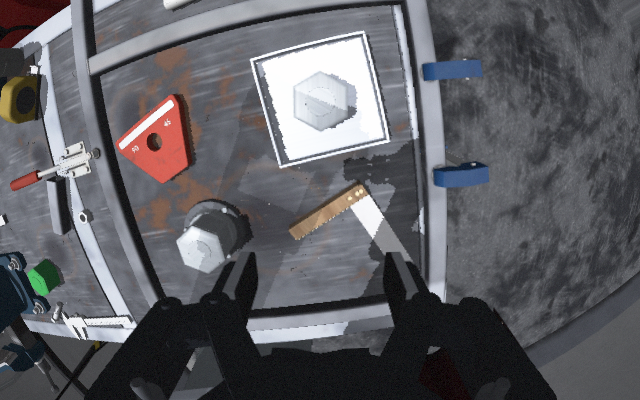

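The second cap lies in the tray at (322,100) and the first is home on the gauge at (202,248). The bystanders have not moved and the gripper is clear.

```bash
python3 -c "
from plant import manip; print(manip.job_done())"
```

```text
the job is handed in; nothing more can be done
None
```

I screwed the nearer cap fully home on the gauge (rim measured about 0.1 mm above the shoulder) and put the other cap in the tray, untested and taken as the jamming one by elimination; I handed the job in at about 26 s, and no verdict came back.

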